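# Start the dryer from its control strip

## Robot

A 6-joint arm with a two-finger parallel gripper is mounted at the origin on a cart in front of the work surface, level with it; the furniture and walls round the work are solid. World frame = base frame: x ahead of the robot, y to its left, z up, the work surface at z = 0. Lengths are in m, angles in rad, forces in N, time in s.
With the tool pointing down it reaches from about 0.35 to 0.85 m from the base axis. Payload 8.1 kg.
Tool frame: the origin (TCP) lies between the finger pads; the fingertips stand 11 mm ahead of it and the grasp point (between the pads) lies 8 mm behind it (tips_ahead is the z of the fingertips in the tool frame, in m); z points along the fingers, y is the line along which they close (so a half turn about z gives the same grasp; the last joint's range is limited). The gripper opens to 93 mm and grips with 3 to 60 N. Pads are 15 mm wide; open, the fingers measure 128 mm over their backs; the gripper's body (75 mm by 188 mm) begins 65 mm behind the grasp point.
Start: joints at [1.26, 0.13, 1.488, -0, 1.523, -0.085], TCP at [0.134, 0.585, 0.23] pointing down, gripper open.
Joint ranges: [-2.96, 2.96], [-0.89, 2.26], [0.02, 2.5], [-1.34, 4.48], [0, 2.73], [-2.66, 2.66]. Speed limits (rad/s): [2.39, 2.39, 2.79, 3.14, 3.14, 3.14].

## Interface

Orientations are given as a rotation vector (axis times angle).
In Python, from plant import read_state, read_camera, close_job, tips_ahead gives the robot as it stands. The module is installed in compiled form; this text tells all that it offers.
- The arm moves only by the tool move_arm, never from a script. Its argument "plan" is a list of rows, each a list of 7 numbers: the turn, a rotation vector about the tool's x, y, z in units of 6 degrees (1.0 is 6 degrees), then the shift along the tool's x, y, z in units of 25 mm (1.0 is 25 mm), then the finger opening in mm, from 0 to 93. A call has exactly 10 rows; each row shifts and turns the commanded pose from where the row before left it, along the tool's axes as they then stand; what a row does not reach is not made up. A row lasts 1/10 s, in which the tool goes at most 50 mm and 8.59 degrees, less where a joint would pass 70% of its speed; a pose out of reach is approached as far as the arm can. A call is refused whole if a number of a shift passes 1 or a number of a turn 1, either way. A call with a gripper value outside its range is refused whole. The fingers move at their own pace and stop on an object; "force" is the grip in N (left out, the last holds). Time passes only in rows, so rows that do not move let the fingers close, or fill a call up. It gives the time, the measured TCP pose, the force, the opening and the grip force at its end, in the units of the state.
- read_state(): the state, without advancing time (a new reading comes with each control period).
- read_camera(name): name is "scene" or "top"; returns a dict with "frame" (384x512x3 uint8, red, green, blue), "z_map" (384x512 float32, m along the optical axis (not along the pixel's ray), 0 where there is no reading), "fx", "fy", "cx", "cy" (pixels), "distortion" ([k1, k2, p1, p2, k3] as OpenCV has them; the pictures are not rectified), "rvec" (rotation vector, rad) and "tvec" (3), from world to camera coordinates, as OpenCV has them. Camera axes: x right, y down, z forward; pixel columns grow to the right and rows downward; lengths in m; the calibration is good to about 2 mm. A picture is of the moment at which its call begins.
- close_job(): hands the job in; it is judged then, once.
The state is a dict: "t": time; "q": joint angles; "dq": joint speeds; "joint_torque": joint torques, N m; "tool_pos": TCP position; "orientation": TCP orientation; "force": force on the tool from outside, world axes, zero at the start; "wrist_torque": the same for the moment, N m; "opening": finger opening in m; "gripper_force": force on a finger pad.
Only numpy, scipy, OpenCV 4.12 (cv2) and the standard library are available. Lean on these libraries where they do the work, as an engineer would, in place of code of your own. Each camera call takes 0.05 s, during which the arm holds its last target. There are 200 camera calls.

## Task

Start the dryer from the control strip on the worktop, pressing with the fingertips: first press down the raised end of the rocker switch until it has tipped right over, next push the round flat key all the way in (it stays in), then press the long bar key right down and keep it pressed; finish there, with the bar key still held down by the fingers. Do not press the mushroom-shaped stop button, do not pick anything up, and leave the loose things around the strip where they are.

Things in the scene. Friction and masses are not known exactly. Their poses are not given: they have to be found in the camera images.
- strip: the control strip: a flat aluminium plate 124 x 316 x 12 mm fixed on the worktop, carrying four grey modules side by side along its y axis (centres 74 mm apart), in an order that changes. Origin: centre of its underside, on the worktop; its +x points away from the robot (turned by up to about 0.4 rad), +y to the left, z up
- bar_module: the grey module of the bar key, fixed: 92 (x) x 70 (y) x 34 mm high, standing on the plate, its top 46 mm above the worktop, origin at the centre of its underside, axes as the strip's. The other three modules are the same size. Includes the key
- rocker_far_end (a point): point on top of the rocker switch, 26 mm from its pivot towards the far (+x of the strip) end, midway across; this end is the raised one at the start, the point then about 65 mm above the worktop. The rocker is a white paddle 64 mm long (along the strip's x) and 42 mm wide (y), top about 8 mm above the pivot, pivot 52 mm above the worktop. Its axes: x along the strip's x and z up when the joint is 0, turning with the paddle
- rocker (a joint): rocker tilt in rad: 0 (to 0.05) at the start, far end up by about 0.18 rad from level; 0.36 fully tipped over, far end down by the same (the pressed point sinks about 9 mm). It stays where it is left and moves under about 2 N at the far end; the force on the fingers rises for a moment as it passes level
- round_key_top (a point): centre of the top of the round flat key: white disc 35 mm in diameter, in a low grey collar; at the start 13 mm above its module's top, 59 mm above the worktop. Axes as the strip's
- round_key (a joint): how far the round key is pushed in, m: 0 at the start, 0.007 all the way in; it moves under about 2.5 N and stays in
- bar_key_top (a point): centre of the top of the long bar key: white bar 70 mm long (along the strip's x) and 26 mm wide (y); at rest 13 mm above its module's top, 59 mm above the worktop. Axes as the strip's
- bar_key (a joint): how far the bar key is pressed, m: 0 at rest, 0.008 right down against its stop; a spring pushes it back up (about 1 N at rest, 4.5 N right down)
- stop_top (a point): centre of the top of the white mushroom-shaped stop button, a domed head 50 mm in diameter on a thinner neck, 69 mm above the worktop; not to be pressed. Axes as the strip's
- stop_knob (a joint): how far the stop button is pressed, m: 0 at rest, at most 0.005; springy, about 1 N to start
- tape_measure: loose tape measure in a yellow case, 77 x 35 x 56 mm high, standing on the robot's side of the strip; origin at the centre of its underside
- reel: loose reel of sewing thread, 28 mm across, 39 mm high, standing on the robot's side of the strip; origin at the centre of its underside
- soap: loose bar of soap, 51 x 80 x 24 mm, lying beyond the strip; origin at the centre of its underside
- peg: loose wooden clothes peg, 73 x 24 x 11 mm, lying beyond the strip; origin at the centre of its underside

How it is judged:
On the way, in this order (a step that is already met when the one before it is completed fails the run):
1. the rocker is tipped right over (value of joint rocker above 0.27 rad), for 0.1 s.
2. the round key is pushed all the way in (value of joint rocker above 0.27 rad and value of joint round_key above 0.005 m), for 0.1 s.
3. the fingers press the bar key right down (value of joint bar_key above 0.005 m and contact force between the fingers and bar_module above 1 N), for 0.2 s.
At the end, for the whole second after the job is handed in: Rocker tipped over (more than 0.27 rad of 0.36), round key in (more than 5 mm of 7), bar key still held down by the fingers (more than 5 mm of 8, force over 1 N), stop button not pressed (under 2 mm), the loose things within 20 mm of where they were (all of step 2 and all of step 3 and value of joint stop_knob below 0.002 m and distance of each of tape_measure, reel, soap, peg from where it was at the start of the episode below 0.02 m); the arm keeps its last pose, push and grip.
It fails at once if the round key is pushed before the rocker is over (value of joint round_key above 0.003 m and value of joint rocker below 0.22 rad).
It fails at once if the bar key is pressed before the rocker is over and the round key is in (value of joint bar_key above 0.003 m and (value of joint rocker below 0.22 rad or value of joint round_key below 0.004 m)).
It fails at once if the stop button is pressed (value of joint stop_knob above 0.002 m).
It fails at once if a loose thing is moved or lifted (distance of any of tape_measure, reel, soap, peg from where it was at the start of the episode above 0.02 m).
It also fails if it takes over 48 s, if anything falls off the work surface, if the arm or the gripper's body presses on something with over 40 N, if the wrist force passes 120 N, or if a joint passes its speed limit or range.

## Working session

There is one attempt and no reset: what is moved stays moved. The work goes in short steps, Python scripts to look and compute and a tool call to move; the robot and the scene stay as the last step left them, time stands still between calls to the robot, and variables do not carry over. Pictures are saved under pics/ and viewed, at most 10 in all, crops included, and the job is handed in when it is done.

Besides the shell and the picture viewer there is one more tool, called after "Request:" as name([rows], argument=value, ...), one row to a line, values as JSON. move_arm: Moves the arm, as the interface text tells. Its arguments: {"type":"object","properties":{"plan":{"type":"array","items":{"type":"array","items":{"type":"number"}}},"force":{"type":"number"}},"required":["plan"]}

```bash
mkdir -p pics
cat > h.py <<'E'
import numpy as np, cv2, pickle
from plant import *
def snap(n):
    c=read_camera(n); pickle.dump(c,open(n+'.pkl','wb')); return c
def load(n): return pickle.load(open(n+'.pkl','rb'))
def cloud(c):
    h,w=c['z_map'].shape
    u,v=np.meshgrid(np.arange(w),np.arange(h))
    K=np.array([[c['fx'],0,c['cx']],[0,c['fy'],c['cy']],[0,0,1]])
    p=cv2.undistortPoints(np.stack([u,v],-1).reshape(-1,1,2).astype(float),K,np.array(c['distortion'])).reshape(h,w,2)
    z=c['z_map'][...,None]; P=np.concatenate([p*z,z],-1)
    R=cv2.Rodrigues(np.array(c['rvec'],float))[0]
    W=(P-np.array(c['tvec']).reshape(3))@R
    W[c['z_map']==0]=np.nan
    return W
E
python3 - <<'E'
from h import *
print(read_state(), tips_ahead if not callable(tips_ahead) else tips_ahead())
for n in('scene','top'):
    c=snap(n); cv2.imwrite(f'pics/{n}0.png',cv2.resize(c['frame'][...,::-1],(800,600),interpolation=cv2.INTER_CUBIC))
    R=cv2.Rodrigues(np.array(c['rvec'],float))[0]; print(n,-R.T@np.array(c['tvec']).reshape(3))
E
```

```text
{'t': 0.0, 'q': array([ 1.25961165e+00,  1.31162253e-01,  1.48926386e+00,  2.67539641e-06,
        1.52303669e+00, -8.54129209e-02]), 'dq': array([ 0.00084199, -0.00051533,  0.00015675,  0.0009171 ,  0.00036652,
       -0.00170666]), 'joint_torque': array([-2.02460244e-03, -5.59820831e+01, -4.91769862e+01,  7.66877714e-02,
        3.51762387e-02, -1.41167552e-04]), 'tool_pos': array([0.13412828, 0.58424263, 0.22859527]), 'orientation': array([-3.53846969e-01, -3.12122688e+00,  2.87889465e-03]), 'force': array([-0.55075267, -0.00777128,  0.33860128]), 'wrist_torque': array([-0.00404146, -0.0315461 ,  0.00414418]), 'gripper_force': 0.0, 'opening': 0.09299149191906615} 0.011
scene [ 0.10559338 -0.57265945  0.44998931]
top [0.41105685 0.03593007 0.91173251]
```

View pics/scene0.png

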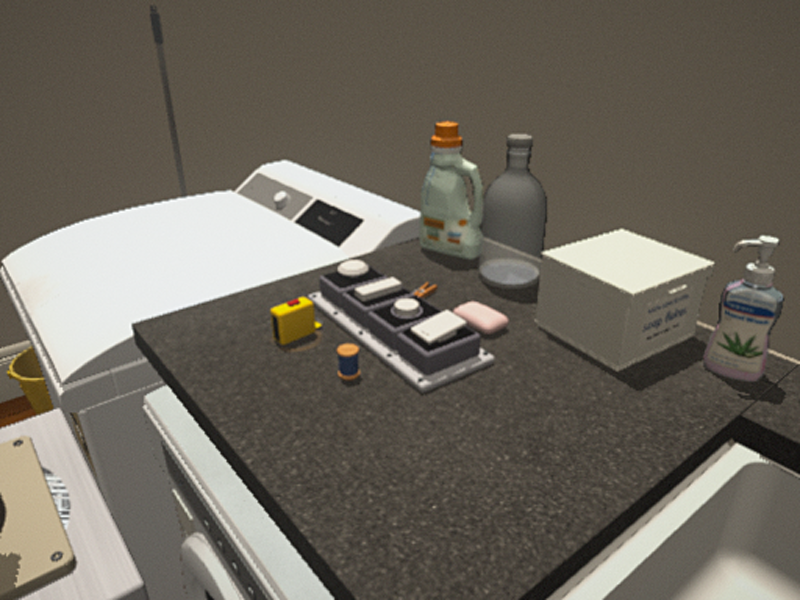

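View pics/top0.png

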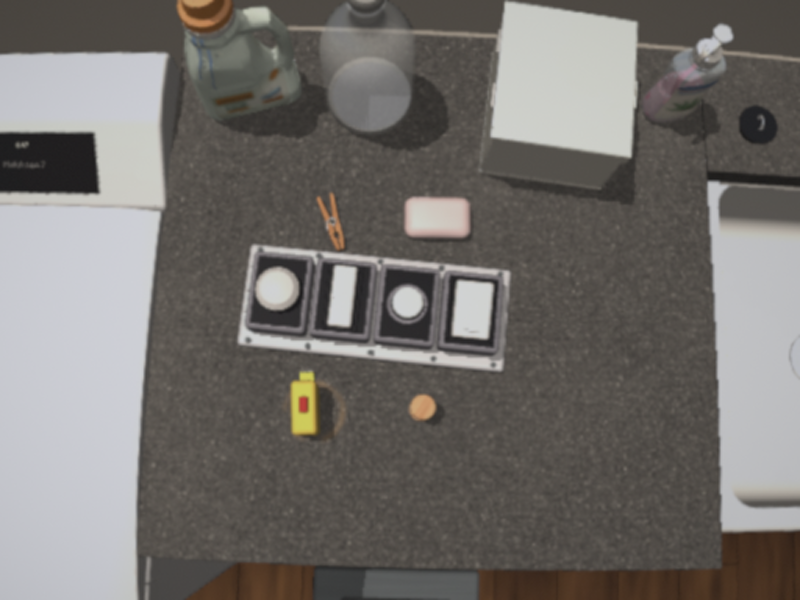

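The top view shows, from left to right, the stop (277,289), bar key (342,296), round key (407,303) and rocker (473,309). The peg (331,222) and soap (437,217) lie beyond the strip. The tape measure (304,405) and reel (422,407) are on the robot's side. The scene view shows the same order: stop (353,268), bar (380,289), round (406,307), rocker (438,326).

Run:
```python
from h import *
px={'top':dict(stop=(277,289),bar=(342,296),round=(407,303),rocker=(473,309)),'scene':dict(stop=(353,268),bar=(380,289),round=(406,307),rocker=(438,326))}
for n in px:
    c=load(n); W=cloud(c); hsv=cv2.cvtColor(c['frame'],cv2.COLOR_RGB2HSV)
    thr=(hsv[...,2]>130)&(hsv[...,1]<70)&(np.nan_to_num(W[...,2])>.053)
    k,l,st,ce=cv2.connectedComponentsWithStats(thr.astype(np.uint8))
    for m,(u,v) in px[n].items():
        i=l[int(v*.64),int(u*.64)]; P=W[l==i]; P=P[np.isfinite(P).all(1)]
        r=cv2.minAreaRect(P[:,:2].astype(np.float32)*1000)
        print(n,m,i,len(P),P.mean(0).round(4),'z',np.percentile(P[:,2],[5,50,95]).round(4),np.round(r[0],1),np.round(r[1],1),round(r[2],1))
W=cloud(load('top'))
for m,(u,v) in dict(soap=(437,217),peg=(331,222),tape=(304,405),reel=(422,407),plateTL=(250,247),plateTR=(508,271),plateBL=(241,346),plateBR=(502,368)).items(): print(m,W[int(v*.64),int(u*.64)].round(3))
# two-view triangulation check of centres
def P(c): return np.hstack([cv2.Rodrigues(np.array(c['rvec'],float))[0],np.array(c['tvec'],float).reshape(3,1)])
def und(c,p):
    K=np.array([[c['fx'],0,c['cx']],[0,c['fy'],c['cy']],[0,0,1]]);return cv2.undistortPoints(np.array([[[p[0]*.64-.2,p[1]*.64-.2]]]),K,np.array(c['distortion'])).reshape(2,1)
a,b=load('top'),load('scene')
for m in px['top']:
    X=cv2.triangulatePoints(P(a),P(b),und(a,px['top'][m]),und(b,px['scene'][m])); print('tri',m,(X[:3]/X[3]).ravel().round(4))
```

```text
top stop 17 589 [0.5924 0.1612 0.0655] z [0.0606 0.0658 0.0697] [594.  162.5] [47.1 48.1] 2.1
top bar 18 553 [0.5881 0.0878 0.0587] z [0.0561 0.0587 0.0612] [589.  88.] [25.7 70.4] 86.2
top round 20 297 [0.5832 0.0139 0.0586] z [0.0559 0.0586 0.0612] [583.3  14. ] [33.3 33.6] 4.4
top rocker 19 822 [ 0.5778 -0.0595  0.0598] z [0.0554 0.0599 0.0644] [577.5 -59.5] [41.5 62.8] 85.5
scene stop 14 142 [0.587  0.1553 0.0631] z [0.0589 0.0637 0.0668] [590.3 159.3] [44.6 41.1] 6.6
scene bar 18 147 [0.5846 0.0872 0.0566] z [0.0552 0.0566 0.0578] [586.3  88.5] [25.2 69.5] 84.1
scene round 25 90 [0.5808 0.0137 0.0567] z [0.0555 0.0568 0.058 ] [580.5  14.1] [29.4 33.9] 37.6
scene rocker 26 347 [ 0.5757 -0.0603  0.0577] z [0.0537 0.0576 0.0616] [575.4 -58.5] [44.7 63.2] 86.9
soap [ 0.697 -0.018  0.024]
peg [0.689 0.11  0.009]
tape [0.464 0.126 0.053]
reel [ 0.468 -0.006  0.039]
plateTL [0.654 0.204 0.011]
plateTR [ 0.636 -0.108  0.009]
plateBL [0.535 0.208 0.005]
plateBR [ 0.518 -0.101  0.011]
tri stop [0.5928 0.1618 0.0586]
tri bar [0.5899 0.0881 0.0502]
tri round [0.5827 0.0147 0.0523]
tri rocker [ 0.5772 -0.0597  0.0563]
```

Request:
move_arm([
  [0,0,-0.75,0,0,0,0],
  [0,0,-0.75,0,0,0,0],
  [0,0,0,-0.8,-1,0,0],
  [0,0,0,-0.8,-1,0,0],
  [0,0,0,-0.8,-1,0,0],
  [0,0,0,-0.8,-1,0,0],
  [0,0,0,-0.8,-1,0,0],
  [0,0,0,-0.8,-1,0,0],
  [0,0,0,-0.8,-1,0,0],
  [0,0,0,-0.8,-1,0,0],
], force=20)

```text
t: 1.1
tool_pos: [0.2805, 0.3729, 0.2292]
orientation: [-0.108, -3.139, 0.001]
force: [1.0, 0.3, 0.4]
opening: 0.0175
gripper_force: 0.0
```

Request:
move_arm([
  [0,0,0,-0.8,-1,0,0],
  [0,0,0,-0.8,-1,0,0],
  [0,0,0,-0.8,-1,0,0],
  [0,0,0,-0.8,-1,0,0],
  [0,0,0,-0.8,-1,0,0],
  [0,0,0,-0.8,-1,0,0],
  [0,0,0,-0.8,-1,0,0],
  [0,0,0,-0.8,-1,0,0],
  [0,0,0,-0.8,-1,0,0],
  [0,0,0,-0.8,-1,0,0],
])

```text
t: 2.1
tool_pos: [0.4629, 0.1099, 0.2293]
orientation: [-0.108, -3.139, 0.0]
force: [0.3, -0.6, 0.4]
opening: 0.0004
gripper_force: 0.0
```

```bash
cat >> h.py <<'E'
T=dict(rocker=(.6037,-.0613,.065),round=(.5832,.0139,.0585),bar=(.5881,.0878,.0585))
def togo(m):
    s=read_state(); R=cv2.Rodrigues(np.array(s['orientation']))[0]
    tip=s['tool_pos']+.011*R[:,2]
    print('t',s['t'],'tip',tip.round(4),'open',s['opening'],'F',s['force'].round(1),'q',s['q'].round(2))
    print('tool x',R[:,0].round(3),'y',R[:,1].round(3),'z',R[:,2].round(3))
    print(m,'units',((R.T@(np.array(T[m])-tip))/.025).round(2))
E
python3 -c "
from h import *
togo('rocker')"
```

```text
t 2.1 tip [0.4629 0.1098 0.2183] open 0.0003873204899112003 F [ 0.3 -0.6  0.4] q [ 0.13 -0.21  1.82  0.    1.53 -1.38]
tool x [-0.998  0.069  0.001] y [ 0.069  0.998 -0.   ] z [-0.001 -0.    -1.   ]
rocker units [-6.09 -6.44  6.13]
```

Request:
move_arm([
  [0,0,0,-0.87,-0.92,0,0],
  [0,0,0,-0.87,-0.92,0,0],
  [0,0,0,-0.87,-0.92,0.3,0],
  [0,0,0,-0.87,-0.92,0.5,0],
  [0,0,0,-0.87,-0.92,0.5,0],
  [0,0,0,-0.87,-0.92,0.8,0],
  [0,0,0,-0.87,-0.92,1,0],
  [0,0,0,0,0,1,0],
  [0,0,0,0,0,0.9,0],
  [0,0,0,0,0,0,0],
])

```text
t: 3.1
tool_pos: [0.6002, -0.0597, 0.0998]
orientation: [-0.109, -3.132, -0.002]
force: [-0.3, 0.9, -0.3]
opening: 0.0004
gripper_force: 0.0
```

Run:
```python
from h import *
togo('rocker')
c=snap('scene');cv2.imwrite('pics/s1.png',cv2.resize(c['frame'][140:270,190:330][...,::-1],None,fx=4.5,fy=4.5,interpolation=cv2.INTER_CUBIC))
```

```text
t 3.1 tip [ 0.6001 -0.0597  0.0888] open 0.00042560893007490756 F [-0.3  0.9 -0.3] q [-0.18  0.24  1.61  0.    1.3  -1.69]
tool x [-0.998  0.069  0.008] y [0.069 0.998 0.001] z [-0.008  0.002 -1.   ]
rocker units [-0.16 -0.06  0.95]
```

View pics/s1.png

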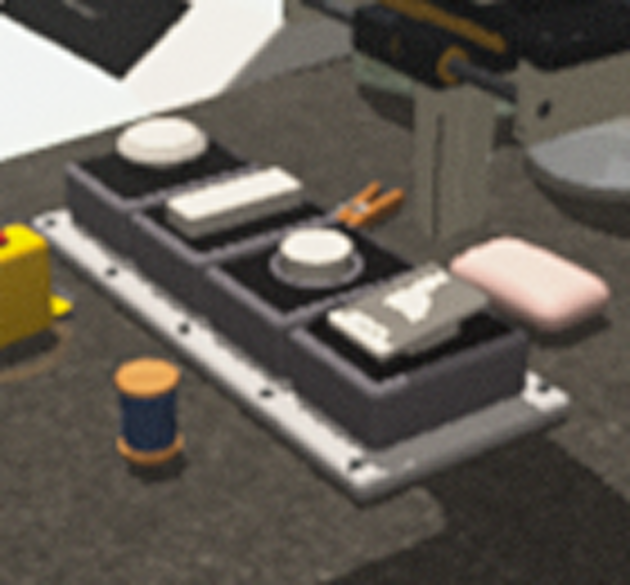

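The fingers stand over the rocker's far end at (445,235) in the crop, with the raised end below at about (440,285). The round key's collar is low. Next I press down.

Request:
move_arm([
  [0,0,0,-0.12,-0.05,0.3,0],
  [0,0,0,0,0,0.3,0],
  [0,0,0,0,0,0.2,0],
  [0,0,0,0,0,0.1,0],
  [0,0,0,0,0,0.1,0],
  [0,0,0,0,0,0.1,0],
  [0,0,0,0,0,0.1,0],
  [0,0,0,0,0,0.05,0],
  [0,0,0,0,0,0.04,0],
  [0,0,0,0,0,0,0],
])

```text
t: 4.15
tool_pos: [0.6066, -0.0615, 0.0726]
orientation: [0.108, 3.139, -0.0]
force: [1.6, -0.4, 0.8]
opening: 0.0007
gripper_force: 0.7
```

Run:
```python
from h import *
togo('rocker')
```

```text
t 4.15 tip [ 0.6066 -0.0615  0.0616] open 0.0006831974435727249 F [ 1.6 -0.4  0.8] q [-0.19  0.28  1.61 -0.    1.25 -1.69]
tool x [-0.998  0.069 -0.001] y [ 0.069  0.998 -0.   ] z [ 0.001 -0.    -1.   ]
rocker units [ 0.12 -0.   -0.14]
```

Request:
move_arm([
  [0,0,0,0.05,0,0.06,0],
  [0,0,0,0.05,0,0.06,0],
  [0,0,0,0,0,0.06,0],
  [0,0,0,0,0,0.04,0],
  [0,0,0,0,0,0.04,0],
  [0,0,0,0,0,0,0],
  [0,0,0,0,0,0,0],
  [0,0,0,0,0,0,0],
  [0,0,0,0,0,0,0],
  [0,0,0,0,0,0,0],
])

```text
t: 5.15
tool_pos: [0.6047, -0.0613, 0.0675]
orientation: [0.108, 3.138, -0.0]
force: [-0.0, 0.6, 10.7]
opening: 0.0007
gripper_force: 5.6
```

Run:
```python
from h import *
togo('rocker')
W=cloud(snap('scene')); M=(abs(W[...,0]-.5778)<.03)&(abs(W[...,1]+.0595)<.018)&(W[...,2]>.048)&(W[...,2]<.07)
P=W[M]; print(len(P)); 
for a in np.arange(.548,.606,.008):
    q=P[abs(P[:,0]-a)<.004]; print(round(a,3),len(q),np.median(q[:,2]).round(4) if len(q) else '')
```

```text
t 5.15 tip [ 0.6047 -0.0613  0.0565] open 0.0007486558592292472 F [-0.   0.6 10.7] q [-0.19  0.28  1.62  0.    1.24 -1.69]
tool x [-0.998  0.069 -0.002] y [ 0.069  0.998 -0.   ] z [ 0.002 -0.    -1.   ]
rocker units [ 0.04 -0.   -0.34]
265
0.548 26 0.0628
0.556 30 0.0619
0.564 33 0.06
0.572 31 0.0588
0.58 31 0.0573
0.588 22 0.0558
0.596 69 0.0617
0.604 23 0.056
```

The measured slope is about -0.175 rad and the force is 10.7 N, so the rocker is fully over. Now I lift and go to the round key.

Request:
move_arm([
  [0,0,0,0,0,-0.5,0],
  [0,0,0,0,0,-0.5,0],
  [0,0,0,0,0,-0.2,0],
  [0,0,0,0.2,0.6,0,0],
  [0,0,0,0.2,0.6,0,0],
  [0,0,0,0.2,0.6,0,0],
  [0,0,0,0.2,0.6,0,0],
  [0,0,0,0.2,0.6,0,0],
  [0,0,0,0,0,0,0],
  [0,0,0,0,0,0,0],
])

```text
t: 6.2
tool_pos: [0.5839, 0.0158, 0.0959]
orientation: [0.106, 3.14, -0.0]
force: [0.4, -0.9, -0.4]
opening: 0.0003
gripper_force: 0.0
```

```bash
python3 -c "
from h import *
togo('round')"
```

```text
t 6.2 tip [0.5839 0.0158 0.0849] open 0.0002751270721343802 F [ 0.4 -0.9 -0.4] q [-0.06  0.19  1.67 -0.    1.28 -1.56]
tool x [-0.998  0.067 -0.   ] y [ 0.067  0.998 -0.   ] z [ 0. -0. -1.]
round units [ 0.02 -0.08  1.05]
```

Request:
move_arm([
  [0,0,0,0.02,-0.08,0.3,0],
  [0,0,0,0,0,0.3,0],
  [0,0,0,0,0,0.3,0],
  [0,0,0,0,0,0.1,0],
  [0,0,0,0,0,0.08,0],
  [0,0,0,0,0,0.08,0],
  [0,0,0,0,0,0.08,0],
  [0,0,0,0,0,0.06,0],
  [0,0,0,0,0,0,0],
  [0,0,0,0,0,0,0],
])

```text
t: 7.2
tool_pos: [0.5835, 0.0135, 0.0634]
orientation: [0.108, 3.139, 0.0]
force: [-0.5, -0.2, 0.7]
opening: 0.0007
gripper_force: 0.0
```

```bash
python3 -c "
from h import *
togo('round')"
```

```text
t 7.2 tip [0.5835 0.0135 0.0524] open 0.0006711090889149304 F [-0.5 -0.2  0.7] q [-0.06  0.23  1.7   0.    1.22 -1.57]
tool x [-0.998  0.069 -0.   ] y [0.069 0.998 0.   ] z [ 0.  0. -1.]
round units [ 0.01  0.01 -0.25]
```

Request:
move_arm([
  [0,0,0,0,0,0.03,0],
  [0,0,0,0,0,0.02,0],
  [0,0,0,0,0,0.02,0],
  [0,0,0,0,0,0,0],
  [0,0,0,0,0,0,0],
  [0,0,0,0,0,0,0],
  [0,0,0,0,0,0,0],
  [0,0,0,0,0,0,0],
  [0,0,0,0,0,0,0],
  [0,0,0,0,0,0,0],
])

```text
t: 8.2
tool_pos: [0.5837, 0.0135, 0.0632]
orientation: [0.108, 3.139, 0.0]
force: [-6.0, 0.7, 13.1]
opening: 0.0002
gripper_force: 6.3
```

```bash
python3 -c "
from h import *
togo('round')"
```

```text
t 8.2 tip [0.5837 0.0135 0.0522] open 0.0002043717127093153 F [-6.   0.7 13.1] q [-0.06  0.23  1.7   0.    1.22 -1.57]
tool x [-0.998  0.069 -0.001] y [0.069 0.998 0.   ] z [ 0.001  0.    -1.   ]
round units [ 0.02  0.01 -0.25]
```

The fingers hit a hard stop with the tip at 0.0522. I'll lift, move over the bar key and check the round key's height.

Request:
move_arm([
  [0,0,0,0,0,-0.5,0],
  [0,0,0,0,0,-0.5,0],
  [0,0,0,0,0,-0.4,0],
  [0,0,0,0,0.6,0,0],
  [0,0,0,0,0.6,0,0],
  [0,0,0,0,0.6,0,0],
  [0,0,0,0,0.6,0,0],
  [0,0,0,0,0.56,0,0],
  [0,0,0,0,0,0,0],
  [0,0,0,0,0,0,0],
])

```text
t: 9.2
tool_pos: [0.5883, 0.0876, 0.0963]
orientation: [-0.106, -3.139, 0.001]
force: [-0.4, -0.5, -0.1]
opening: 0.0006
gripper_force: 0.0
```

Run:
```python
from h import *
togo('bar')
for n in('scene','top'):
    c=snap(n);W=cloud(c)
    for m in('round','bar'):
        M=np.hypot(W[...,0]-T[m][0],W[...,1]-T[m][1])<.011
        P=W[M]; P=P[P[:,2]<.075]; print(n,m,len(P),np.median(P[:,2]).round(4) if len(P) else '')
    if n=='scene':cv2.imwrite('pics/s2.png',cv2.resize(c['frame'][140:270,190:330][...,::-1],None,fx=4.5,fy=4.5,interpolation=cv2.INTER_CUBIC))
```

```text
t 9.2 tip [0.5883 0.0876 0.0853] open 0.0005643598144312526 F [-0.4 -0.5 -0.1] q [ 0.06  0.22  1.64 -0.    1.28 -1.44]
tool x [-0.998  0.067  0.   ] y [ 0.067  0.998 -0.   ] z [-0. -0. -1.]
bar units [0.01 0.01 1.07]
scene round 36 0.0496
scene bar 34 0.0568
top round 0 
top bar 0
```

View pics/s2.png

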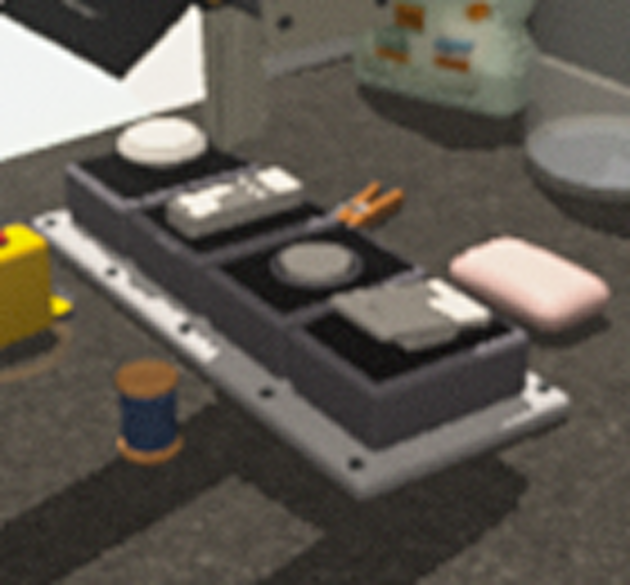

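The round key (315,263) is down level with its collar, 7 mm lower than before, and the rocker stays tipped. The fingers at (235,130) are above the bar key (235,200). Now I press the bar.

Request:
move_arm([
  [0,0,0,0,0,0.3,0],
  [0,0,0,0,0,0.3,0],
  [0,0,0,0,0,0.3,0],
  [0,0,0,0,0,0.1,0],
  [0,0,0,0,0,0.1,0],
  [0,0,0,0,0,0.1,0],
  [0,0,0,0,0,0.1,0],
  [0,0,0,0,0,0.06,0],
  [0,0,0,0,0,0.02,0],
  [0,0,0,0,0,0,0],
])

```text
t: 10.3
tool_pos: [0.5885, 0.0871, 0.0624]
orientation: [0.108, 3.14, -0.0]
force: [-4.1, -1.5, 3.7]
opening: 0.0001
gripper_force: 2.1
```

```bash
python3 -c "
from h import *
togo('bar')"
```

```text
t 10.3 tip [0.5885 0.0871 0.0514] open 8.852461209731438e-05 F [-4.1 -1.5  3.7] q [ 0.06  0.26  1.66 -0.    1.22 -1.44]
tool x [-0.998  0.069 -0.   ] y [ 0.069  0.998 -0.   ] z [ 0. -0. -1.]
bar units [ 0.02  0.03 -0.28]
```

Near the stop with about 4 N; I'll press slightly firmer and settle.

Request:
move_arm([
  [0,0,0,0,0,0.03,0],
  [0,0,0,0,0,0.02,0],
  [0,0,0,0,0,0,0],
  [0,0,0,0,0,0,0],
  [0,0,0,0,0,0,0],
  [0,0,0,0,0,0,0],
  [0,0,0,0,0,0,0],
  [0,0,0,0,0,0,0],
  [0,0,0,0,0,0,0],
  [0,0,0,0,0,0,0],
])

```text
t: 11.3
tool_pos: [0.5886, 0.0871, 0.0621]
orientation: [0.108, 3.139, -0.0]
force: [-7.6, -1.3, 11.7]
opening: 0.0003
gripper_force: 6.0
```

Run:
```python
from h import *
togo('bar')
W=cloud(snap('scene'))
for m in('round','bar'):
    M=np.hypot(W[...,0]-T[m][0],W[...,1]-T[m][1])<.03 if m=='bar' else np.hypot(W[...,0]-T[m][0],W[...,1]-T[m][1])<.011
    P=W[M]; P=P[(P[:,2]<.075)]; print(m,len(P),np.percentile(P[:,2],[10,50,90]).round(4))
W=cloud(load('scene'))
P=W[(abs(W[...,0]-.592)<.02)&(abs(W[...,1]-.162)<.02)]; print('stop',np.nanmax(P[:,2]) if len(P) else '')
togo('bar')
```

```text
t 11.3 tip [0.5886 0.0871 0.0511] open 0.00033685412922454115 F [-7.6 -1.3 11.7] q [ 0.06  0.26  1.66 -0.    1.22 -1.44]
tool x [-0.998  0.069 -0.   ] y [ 0.069  0.998 -0.   ] z [ 0. -0. -1.]
bar units [ 0.02  0.03 -0.3 ]
round 35 [0.0485 0.0497 0.0506]
bar 285 [0.0451 0.0487 0.0698]
stop 0.3791455459594248
t 11.35 tip [0.5886 0.0871 0.0511] open 0.0005035318410445235 F [-7.2 -2.4 11.9] q [ 0.06  0.26  1.66 -0.    1.22 -1.44]
tool x [-0.998  0.069 -0.   ] y [ 0.069  0.998 -0.   ] z [ 0. -0. -1.]
bar units [ 0.02  0.02 -0.3 ]
```

The bar key is against its stop (about 12 N, top 8 mm lower). Handing in.

```bash
python3 -c "
from plant import *
print(close_job())"
```

```text
the job is handed in; nothing more can be done
None
```

The job is handed in: by my measurements the rocker is tipped right over, the round key is in, and the fingers are holding the bar key against its stop at about 12 N; the stop button and loose things were never approached, and the judge's result was not shown.

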